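# Slide the drip tray home under the dispenser

### The job

The steel drip tray (its handle is the upright grey fin) belongs under the white bench dispenser: slide it nose first through the low opening in the dispenser's front until it is fully home against the stop at the back, then let go. The guides inside cannot be seen and need not be in the middle of the opening, so feel for their side walls and line the tray up by them: work gently, keep the tray flat and never force it. Leave the flask, the bottle, the vial and the tape roll where they stand.

Things in the scene. Friction and masses are not known exactly. Their poses are not given: they have to be found in the camera images.
- tray: Drip tray, bare sheet steel, shallow and open, 130 mm long (x), 100 wide (y), 16 high (front panel 20), 0.13 to 0.25 kg. Origin: centre of its underside. +x points to its nose, which goes in first (corners bevelled 4 mm at 45 deg); at -x a flat neck, 26 mm wide, 6 thick, runs out to an upright grey fin. It starts flat on the worktop; drag it there, fin raised 1 to 2 mm so as not to press down.
- fin (a point): Grip point in the tray's grey fin, at tray (-125, 0, 50) mm. The fin is 12 mm thick (y), 40 mm long (x) and reaches from 6 to 62 mm above the worktop: pinch it across y, from above.
- dispenser: Bench dispenser, fixed: white housing 200 x 200 mm, 85 mm high, steel grate on top; at the back a column with a spout (240 mm high, none of it nearer than 112 mm behind the front face). Origin: centre of its underside, at worktop height. Its front faces -x; the tray goes in along +x, sliding on the worktop.
- mouth (a point): Middle of the low opening in the dispenser's front, 136 mm wide, 30 mm high, at worktop height: dispenser (-100, 0, 0) mm, axes as the dispenser's.
- flask: Conical glass flask, 65 mm across, 101 mm high, loose, stands to the right of the dispenser. Origin: centre of its underside. Bystander.
- jar_bottle: Clear laboratory bottle with tube fittings in its cap, 70 mm across, 168 mm high, loose. Origin: centre of its underside. Bystander.
- vial: Small clear vial with a blue cap, 23 mm across, 51 mm high, loose, left of the dispenser. Origin: centre of its underside. Bystander.
- tape: Roll of pale yellow label tape, 72 mm across, 19 mm high, loose, lying flat at the left. Origin: centre of its underside. Bystander.
- guides (a point): Dispenser (-60, 0, 0) mm, nominal front of the hidden guides: two walls 103 mm apart (tray 100), 26 mm high, parallel to the dispenser's x, from x = -60 to +30 mm; ahead of that each flares out 18 mm at 45 degrees (from x = -78). Their middle is really anywhere within 14 mm left or right of this point. They are rigid (a held tray loads up by some 20 N per mm) and the nose catches on the flares.
- home (a point): Dispenser (-35, 0, 0) mm: where the tray's origin is (but for the guides' sideways offset) when the nose meets the firm stop at the guides' rear end. Then the tray's front panel is flush with the housing's front and the fin's grip point 60 mm out in front of it.
There are look-alikes about, which are no part of the job. What is shaped like the tray but brown is not meant.

How it is judged:
By the outcome, as a careful person would: the job done as asked, in the order asked, and still so for the second after the job is handed in, with the robot touching nothing.
It also fails if it takes over 56 s, if anything falls off the work surface, if the arm or the gripper's body presses on something with over 40 N, if the wrist force passes 120 N, or if a joint passes its speed limit or range.

### The arm

A 6-joint arm with a two-finger parallel gripper is mounted at the origin on the work surface; the furniture and walls round the work are solid. World frame = base frame: x ahead of the robot, y to its left, z up, the work surface at z = 0. Lengths are in mm, angles in rad, forces in N, time in s.
With the tool pointing down it reaches from about 350 to 975 mm from the base axis. Payload 7.1 kg.
Tool frame: the origin (TCP) lies midway between the tips of the shut fingers; the grasp point (between the pads) lies 19 mm behind it (ctrl.grip_depth is the distance from the TCP to the grasp point, in mm); z points along the fingers, y is the line along which they close (so a half turn about z gives the same grasp; the last joint's range is limited). The gripper opens to 88 mm and grips with 3 to 60 N. Pads are 20 mm wide; open, the fingers measure 115 mm over their backs; the gripper's body (75 mm by 178 mm) begins 61 mm behind the grasp point.
Start: joints at [1.313, 0.423, 1.63, -0, 1.089, -0.019], TCP at [147.804, 607.255, 222.675] pointing down, gripper open.
Joint ranges: [-3, 3], [-0.9, 2.11], [0.09, 2.58], [-1.31, 4.45], [0.11, 2.69], [-2.54, 2.54]. Speed limits (rad/s): [2.39, 2.39, 3.01, 3.14, 3.14, 3.14].

### API

Orientations are given as a rotation vector (axis times angle).
In Python, from workcell import ctrl, cams gives the robot as it stands.
- The arm moves only by the tool move_arm, never from a script. Its argument "steps" is a list of rows, each a list of 3 entries, a list of its own where there are three numbers: the shift along the tool's x, y, z in units of 25 mm (1.0 is 25 mm), then the turn about the tool's z in units of 5 degrees (1.0 is 5 degrees), then the closure, from 0 (fully open) to 1 (shut). A call has 1 to 20 rows; each row shifts and turns the commanded pose from where the row before left it, along the tool's axes as they then stand; what a row does not reach is not made up. A row lasts 1/12 s, in which the tool goes at most 41.7 mm and 7.16 degrees, less where a joint would pass 70% of its speed; a pose out of reach is approached as far as the arm can. A call is refused whole if a number of a shift passes 1 or a number of a turn 1, either way. A call with a gripper value outside its range is refused whole. The fingers move at their own pace and stop on an object; the grip force is fixed at half the most. Time passes only in rows, so rows that do not move let the fingers close. It gives the time, the measured TCP pose, the force, the opening and the grip force at its end, in the units of the state.
- ctrl.get_obs(): the state, without advancing time (a new reading comes with each control period).
- cams.get_image(name): name is "side" or "top"; returns a dict with "image" (420x560x3 uint8, red, green, blue), "camera_matrix" (3x3 intrinsics, pixels), "xyz" and "rotation" of the camera in the world. Camera axes: x right, y down, z forward; pixel columns grow to the right and rows downward; lengths in mm; the calibration is good to about 2 mm. A picture is of the moment at which its call begins. There is no depth.
- ctrl.close_job(): hands the job in; it is judged then, once.
Trained networks look in the newest picture that a camera, given by its name, has taken for a name from the list of things; names that differ only in an ending like _2 or _b are one class to them, and where a whole thing is asked for, a point or a joint stands for the part that bears it (a point fixed in the world has none). Each returns a list of dicts, best first, with "p" (0 to 1); they miss things now and then, are a little off and sometimes report something else, mostly with a low value. They report only what shows in the picture. A call takes as long as a camera call. They do not tell look-alikes from the thing itself.
- cams.boxes_of(camera, thing): "rect" ([centre column, centre row, width, height] in pixels, round what is visible of it).
- cams.cut_out(camera, thing): "pixels" (420x560 bool, what is visible of it) and "rect" ([centre column, centre row, width, height] in pixels, round what is visible of it).
The state is a dict: "t": time; "qpos": joint angles; "qvel": joint speeds; "joint_torque": joint torques, N m; "ee_pos": TCP position; "orientation": TCP orientation; "ft_force": force on the tool from outside, world axes, zero at the start; "moment": the same for the moment, N m; "width": finger opening in mm; "grasp_force": force on a finger pad.
Only numpy, scipy, OpenCV 4.12 (cv2) and the standard library are available. Lean on these libraries where they do the work, as an engineer would, in place of code of your own. Each camera call takes 0.05 s, during which the arm holds its last target. There are 200 camera calls.

## Working session

There is one attempt and no reset: what is moved stays moved. The work goes in short steps, Python scripts to look and compute and a tool call to move; the robot and the scene stay as the last step left them, time stands still between calls to the robot, and variables do not carry over. Pictures are saved under pics/ and viewed, at most 10 in all, crops included, and the job is handed in when it is done.

Besides the shell and the picture viewer there is one more tool, called after "Emit:" as name(argument=value, ...) on one line, values as JSON. move_arm: Moves the arm, as the interface text tells. Its arguments: {"type":"object","properties":{"steps":{"type":"array"}},"required":["steps"]}

```bash
mkdir -p pics; cat > h.py <<'E'
import numpy as np, cv2
from workcell import ctrl, cams
from scipy.spatial.transform import Rotation as R
def ray(im,u,v,z):
    K=im["camera_matrix"];Rm=np.array(im["rotation"])
    if Rm.shape!=(3,3): Rm=R.from_rotvec(Rm).as_matrix()
    d=Rm@np.linalg.inv(K)@np.array([u,v,1.]);c=np.array(im["xyz"])
    return c+d*(z-c[2])/d[2]
def proj(im,p):
    Rm=np.array(im["rotation"])
    q=np.array(im["camera_matrix"])@(Rm.T@(np.array(p)-np.array(im["xyz"])));return q[:2]/q[2]
E
python3 - <<'E'
from h import *
for n in("top","side"):
    im=cams.get_image(n);cv2.imwrite(f"pics/{n}0.png",im["image"][:,:,::-1])
    print(n,im["camera_matrix"],im["xyz"],im["rotation"])
    for t in("tray","fin","dispenser"):
        print(t,[(np.round(b["rect"]),round(b["p"],2)) for b in cams.boxes_of(n,t)])
print(ctrl.get_obs(),ctrl.grip_depth)
E
```

```text
top [[409.29765222   0.         273.85854496]
 [  0.         409.29765222 206.87159227]
 [  0.           0.           1.        ]] [ 395.20347976   72.85250885 1118.82991557] [-2.1356453   2.16547531 -0.19666069]
tray [(array([209., 327.,  41.,  86.]), 0.74), (array([362., 230.,  38.,  74.]), 0.66)]
fin [(array([359., 227.,  35.,  75.]), 0.97), (array([208., 326.,  44.,  90.]), 0.74)]
dispenser [(array([257., 122.,  77., 105.]), 0.63)]
side [[412.83467209   0.         280.28769574]
 [  0.         412.83467209 208.09474215]
 [  0.           0.           1.        ]] [ 579.76951407 1047.70418997  446.87901414] [-0.05520414 -2.54794621  1.78573481]
tray [(array([405., 261.,  97.,  32.]), 0.9), (array([286., 203.,  68.,  27.]), 0.65)]
fin [(array([404., 263.,  98.,  38.]), 0.81), (array([283., 203.,  68.,  24.]), 0.74)]
dispenser [(array([185., 208., 100., 112.]), 0.91)]
{'t': 0.4, 'qpos': array([ 1.31300740e+00,  4.23197491e-01,  1.63002060e+00, -1.69770458e-05,
        1.08857034e+00, -1.89950372e-02]), 'qvel': array([-0.0002112 , -0.00317878,  0.00014921, -0.00015841,  0.00018072,
        0.00098414]), 'joint_torque': array([ 5.93399345e-04, -5.44019866e+01, -2.73662674e+01,  6.43066806e-02,
        1.88376952e-02, -7.90276567e-05]), 'ee_pos': array([147.78575146, 607.18501051, 222.56667378]), 'orientation': array([-3.74192264e-01, -3.11921598e+00,  3.07845852e-04]), 'ft_force': array([-1.16264768, -0.95732131, -0.30167453]), 'moment': array([ 0.00683796, -0.05045869,  0.0296186 ]), 'grasp_force': 0.0, 'width': 88.18379141458809} 18.700000000000003
```

View pics/top0.png

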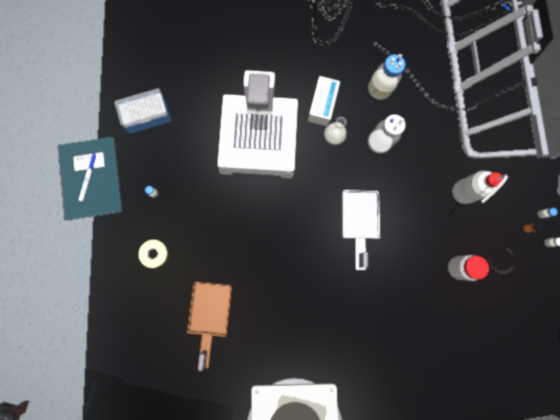

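View pics/side0.png

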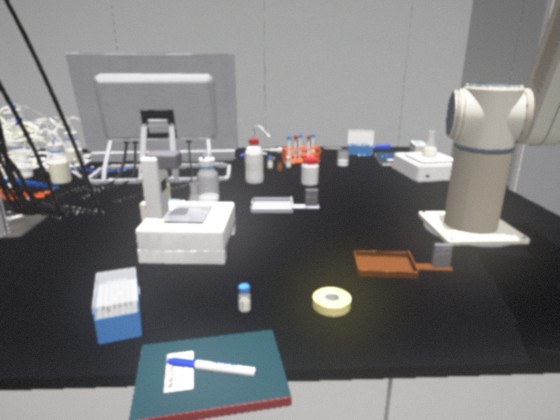

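Candidates for the tray: the brown one at top (209,327) / side (403,262), and the bare steel one at top (361,228) / side (285,204). The steel one fits, since brown is ruled out. The dispenser is at top (258,135) with its front edge near row 172. I'll confirm with one enlarged crop and measure.

```bash
python3 - <<'E'
from h import *
im=cams.get_image("top")
import h
Rm=R.from_rotvec(im["rotation"]).as_matrix(); im["rotation"]=Rm
g=im["image"]
c=cv2.resize(g[80:280,200:400],None,fx=3,fy=3,interpolation=cv2.INTER_CUBIC)
cv2.imwrite("pics/crop1.png",c[:,:,::-1])
for t in("tray","fin","dispenser"):
    for r in cams.cut_out("top",t)[:3]:
        m=r["pixels"].astype(np.uint8)
        ys,xs=np.nonzero(m)
        rc=cv2.minAreaRect(np.c_[xs,ys].astype(np.float32))
        print(t,round(r["p"],2),np.round(rc[0],1),np.round(rc[1],1),round(rc[2],1))
        for z in (0,16,85): print("  z",z,[np.round(ray(im,*p,z)[:2],0).tolist() for p in cv2.boxPoints(rc)])
E
```

```text
tray 0.88 [360.5 229. ] [78. 37.] 90.0
  z 0 [[618.0, -148.0], [617.0, -252.0], [401.0, -240.0], [403.0, -139.0]]
  z 16 [[615.0, -145.0], [614.0, -247.0], [401.0, -235.0], [403.0, -136.0]]
  z 85 [[601.0, -131.0], [600.0, -227.0], [401.0, -216.0], [402.0, -123.0]]
tray 0.75 [206.9 325.2] [40.3 89. ] 8.1
  z 0 [[157.0, 292.0], [381.0, 263.0], [365.0, 156.0], [141.0, 189.0]]
  z 16 [[160.0, 289.0], [382.0, 260.0], [365.0, 155.0], [144.0, 187.0]]
  z 85 [[175.0, 275.0], [383.0, 248.0], [367.0, 150.0], [160.0, 180.0]]
fin 0.57 [206.9 325.9] [38.8 87.7] 7.1
  z 0 [[155.0, 288.0], [377.0, 263.0], [363.0, 160.0], [141.0, 188.0]]
  z 16 [[159.0, 285.0], [377.0, 260.0], [363.0, 159.0], [145.0, 186.0]]
  z 85 [[173.0, 271.0], [378.0, 249.0], [365.0, 153.0], [161.0, 179.0]]
fin 0.56 [360.  228.5] [77. 36.] 90.0
  z 0 [[618.0, -148.0], [617.0, -249.0], [404.0, -237.0], [405.0, -139.0]]
  z 16 [[615.0, -145.0], [614.0, -245.0], [404.0, -233.0], [405.0, -136.0]]
  z 85 [[601.0, -131.0], [600.0, -225.0], [403.0, -214.0], [405.0, -123.0]]
dispenser 0.61 [258.7 122.5] [ 78.  106.3] 4.3
  z 0 [[672.0, 204.0], [990.0, 183.0], [970.0, -44.0], [653.0, -13.0]]
  z 16 [[668.0, 202.0], [981.0, 181.0], [962.0, -42.0], [649.0, -12.0]]
  z 85 [[651.0, 194.0], [944.0, 175.0], [927.0, -35.0], [633.0, -7.0]]
```

View pics/crop1.png

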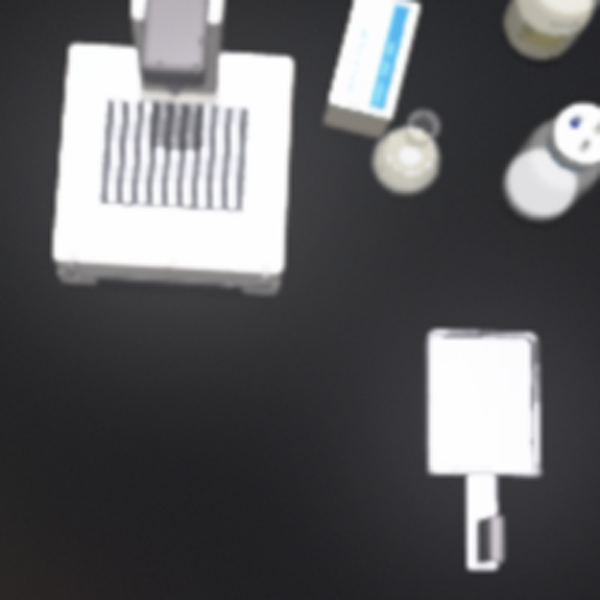

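The crop shows the bare steel tray at crop (485,400), with neck and grey fin at (490,535), nose pointing to +x. It is the right one. The dispenser's top corners are at about (68,45), (294,58), (285,273) and (55,262). Next I'll fit both poses by silhouette.

```bash
cat > fit.py <<'E'
from h import *
from scipy.optimize import minimize
S=8
def box(x0,x1,y0,y1,z0,z1): return np.array([[x,y,z] for x in(x0,x1) for y in(y0,y1) for z in(z0,z1)],float)
TRAY=[box(-65,65,-50,50,0,16),box(-145,-65,-13,13,0,6),box(-145,-105,-6,6,6,62)]
TOPF=[box(-100,100,-100,100,85,85)]
def render(im,boxes,p,roi):
    x,y,a=p;c,s=np.cos(a),np.sin(a);M=np.array([[c,-s,0],[s,c,0],[0,0,1]])
    u0,v0,u1,v1=roi;m=np.zeros(((v1-v0)*S,(u1-u0)*S),np.uint8)
    for b in boxes:
        q=np.array([proj(im,M@k+[x,y,0]) for k in b])-[u0-.5,v0-.5]
        h=cv2.convexHull(np.round(q*S*16-8).astype(np.float32)).astype(np.int32)
        cv2.fillConvexPoly(m,h,255,cv2.LINE_AA,4)
    return cv2.resize(m,(u1-u0,v1-v0),interpolation=cv2.INTER_AREA)/255.
def fit(im,mask,boxes,p0,roi):
    u0,v0,u1,v1=roi;t=mask[v0:v1,u0:u1]
    f=lambda q:np.sum((render(im,boxes,[q[0],q[1],q[2]/100],roi)-t)**2)
    p0=[p0[0],p0[1],p0[2]*100]
    for k in(8,3): 
        r=minimize(f,p0,method="Nelder-Mead",options=dict(initial_simplex=np.array([p0]+[np.array(p0)+k*np.eye(3)[i] for i in range(3)])));p0=r.x
    return r.x[0],r.x[1],r.x[2]/100,r.fun
def get(n):
    im=cams.get_image(n);im["rotation"]=R.from_rotvec(im["rotation"]).as_matrix();return im
E
python3 - <<'E'
from fit import *
im=get("top");g=im["image"].min(2).astype(float)
print("levels",g[215,361],g[220,320],g[250,358], g[150,225],g[172,258],g[169:176,258], g[255:270,362],g[262,355:370])
print("tray",fit(im,np.clip((g-60)/(170-60),0,1),TRAY,(550,-190,0),(335,180,390,280)))
gg=cv2.morphologyEx(g,cv2.MORPH_CLOSE,np.ones((9,9)))
print("disp",fit(im,np.clip((gg-205)/45,0,1),TOPF,(735,85,-.06),(210,118,310,180)))
print([np.round(proj(im,[*p,85]),1) for p in ((635,185),(635,-15))])
E
```

```text
levels 253.0 49.0 253.0 254.0 127.0 [187. 145. 133. 127. 111.  87.  66.] [ 99.  98.  96.  96.  95.  93.  93.  92.  90.  87.  85. 113. 190. 233.
 202.] [147. 237. 249. 223. 133.  77.  73.  92. 138. 186. 199. 181. 136.  83.
  53.]
tray (np.float64(548.9899260938059), np.float64(-194.37882775104816), np.float64(-0.047978269242580966), np.float64(78.79116004333997))
disp (np.float64(761.7278055366083), np.float64(85.47329052333595), np.float64(-0.06842453629284366), np.float64(285.61361185868685))
[array([219.4, 178.6]), array([296.8, 177.8])]
```

```bash
python3 - <<'E'
from fit import *
im=get("top");g=im["image"].copy();v=cv2.resize(g[85:285,200:400],None,fx=4,fy=4,interpolation=cv2.INTER_CUBIC)[:,:,::-1].copy()
gg=im["image"].min(2).astype(float);gg=cv2.morphologyEx(gg,cv2.MORPH_CLOSE,np.ones((15,15)))
d=fit(im,np.clip((gg-150)/100,0,1),TOPF,(750,85,-.06),(205,118,310,180));print(d)
for boxes,p in((TRAY,(549,-194.4,-.048)),(TOPF,d[:3])):
    x,y,a=p;c,s=np.cos(a),np.sin(a);M=np.array([[c,-s,0],[s,c,0],[0,0,1]])
    for b in boxes:
        q=np.array([proj(im,M@k+[x,y,0]) for k in b]);h=cv2.convexHull(((q-[200,85]+.5)*4-.5).astype(np.float32)).astype(int)
        cv2.polylines(v,[h],True,(0,0,255),1)
cv2.imwrite("pics/ov1.png",v[:600])
E
```

```text
(np.float64(760.2413091923348), np.float64(84.98560761665698), np.float64(-0.06952614331572526), np.float64(63.91803906189927))
```

View pics/ov1.png

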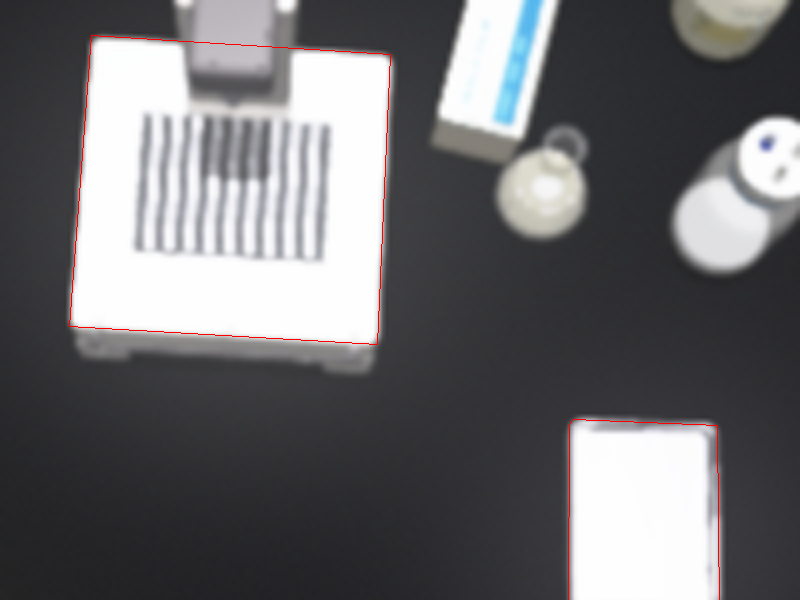

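Emit:
move_arm(steps=[[[0,0,0],-0.73,0],[[0,0,0],-0.73,0],[[0,0,0],-0.73,0],[[-0.78,-0.92,0],0,0],[[-0.78,-0.92,0],0,0],[[-0.78,-0.92,0],0,0],[[-0.78,-0.92,0],0,0],[[-0.78,-0.92,0],0,0],[[-0.78,-0.92,0],0,0],[[-0.78,-0.92,0],0,0],[[-0.78,-0.92,0],0,0],[[-0.78,-0.92,0],0,0],[[-0.78,-0.92,0],0,0],[[-0.78,-0.92,0],0,0],[[-0.78,-0.92,0],0,0],[[-0.78,-0.92,0],0,0],[[-0.78,-0.92,0],0,0],[[-0.78,-0.92,0],0,0],[[-0.78,-0.92,0],0,0],[[-0.78,-0.92,0],0,0]])

```text
t: 2.37
ee_pos: [461.1, 199.6, 222.9]
orientation: [0.075, 3.14, 0.0]
ft_force: [-0.4, -0.1, -0.7]
width: 87.8
grasp_force: 0.0
```

Emit:
move_arm(steps=[[[0.04,-0.916,0],0,0],[[0.04,-0.916,0],0,0],[[0.04,-0.916,0],0,0],[[0.04,-0.916,0],0,0],[[0.04,-0.916,0],0,0],[[0.04,-0.916,0],0,0],[[0.04,-0.916,0],0,0],[[0.04,-0.916,0],0,0],[[0.04,-0.916,0],0,0],[[0.04,-0.916,0],0,0],[[0.04,-0.916,0],0,0],[[0.04,-0.916,0],0,0],[[0.04,-0.916,0],0,0],[[0.04,-0.916,0],0,0],[[0.04,-0.916,0],0,0],[[0.04,-0.916,0],0,0],[[0.04,-0.916,0],0,0],[[0,0,0],0,0],[[0,0,0],0,0],[[0,0,0],0,0]])

```text
t: 4.03
ee_pos: [424.6, -186.8, 222.6]
orientation: [-0.076, -3.14, -0.001]
ft_force: [-0.2, 0.8, 0.2]
width: 87.6
grasp_force: 0.0
```

Emit:
move_arm(steps=[[[0,-0.03,0.85],0,0],[[0,-0.03,0.85],0,0],[[0,0,0.85],0,0],[[0,0,0.85],0,0],[[0,0,0.85],0,0],[[0,0,0.85],0,0],[[0,0,0.85],0,0],[[0,0,0.85],0,0],[[0,0,0.85],0,0],[[0,0,0],0,0],[[0,0,0],0,0]])

```text
t: 4.95
ee_pos: [424.1, -187.4, 31.0]
orientation: [-0.073, -3.138, -0.002]
ft_force: [0.6, -0.5, -0.4]
width: 87.8
grasp_force: 0.0
```

```bash
python3 - <<'E'
from h import *
im=cams.get_image("side");a=im["image"][150:260,230:350]
b=cams.get_image("top")["image"][180:290,310:430]
v=np.vstack([cv2.resize(a,(436,400)) , cv2.resize(b,(436,400))])[:, :, ::-1]
v=np.hstack([cv2.resize(a,(400,367)),cv2.resize(b,(400,367))])[:,:,::-1]
cv2.imwrite("pics/g1.png",v)
E
```

```text
(no output)
```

View pics/g1.png

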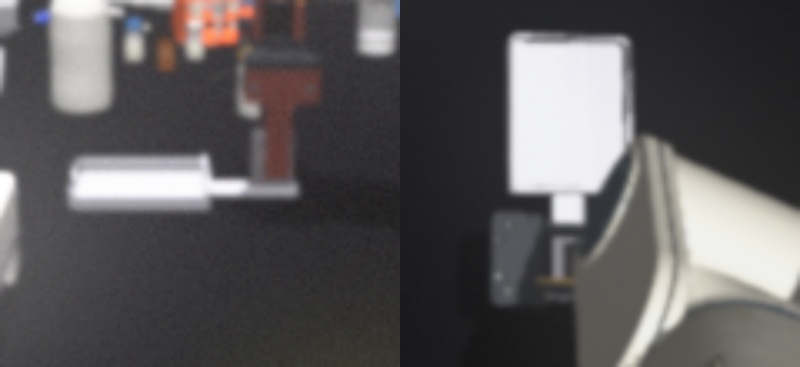

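The open fingers straddle the fin, with the near finger at left crop (278,150) against the fin at (250–297,185). Closing now.

Emit:
move_arm(steps=[[[0,0,0],0,0.5],[[0,0,0],0,0.7],[[0,0,0],0,0.8],[[0,0,0],0,0.9],[[0,0,0],0,1],[[0,0,0],0,1],[[0,0,0],0,1],[[0,0,0],0,1],[[0,0,0],0,1],[[0,0,0],0,1]])

```text
t: 5.88
ee_pos: [424.6, -188.6, 31.4]
orientation: [-0.075, -3.141, -0.0]
ft_force: [0.2, 0.2, 0.3]
width: 24.7
grasp_force: 0.0
```

```bash
python3 - <<'E'
from fit import *
o=ctrl.get_obs();print(o["ee_pos"],o["orientation"],o["width"],o["grasp_force"],o["ft_force"],o["moment"])
im=get("top");g=im["image"].min(2).astype(float)
roi=(335,180,367,232)
print(fit(im,np.clip((g-60)/110,0,1),TRAY[:2],(549,-194,-.04),roi))
E
```

```text
[ 424.63044639 -188.62944941   31.36785847] [-7.49825499e-02 -3.14054885e+00 -9.17914624e-05] 24.714155744798628 0.0 [0.24142373 0.16171854 0.34342186] [-0.00459652  0.04083569  0.03428046]
(np.float64(548.9861127949118), np.float64(-195.3493950473877), np.float64(-0.042897909424699975), np.float64(4.955850006831448))
```

Not closed yet; I'll wait a little more.

Emit:
move_arm(steps=[[[0,0,0],0,1],[[0,0,0],0,1],[[0,0,0],0,1],[[0,0,0],0,1],[[0,0,0],0,1],[[0,0,0],0,1]])

```text
t: 6.43
ee_pos: [424.7, -188.6, 31.4]
orientation: [-0.075, -3.141, -0.0]
ft_force: [0.1, 0.0, -1.2]
width: 11.9
grasp_force: 30.0
```

```bash
python3 - <<'E'
from fit import *
o=ctrl.get_obs();print(o["ee_pos"],o["orientation"],o["width"],o["grasp_force"],o["ft_force"],o["moment"])
im=get("top");g=im["image"].min(2).astype(float)
roi=(335,180,367,232)
print(fit(im,np.clip((g-60)/110,0,1),TRAY[:2],(549,-194,-.04),roi))
E
```

```text
[ 424.65207547 -188.63928279   31.39125313] [-7.48938504e-02 -3.14064305e+00 -6.55731859e-06] 11.861012047597834 29.9977970123291 [ 0.13546271  0.04289747 -1.15955873] [-0.01658316 -0.02870361 -0.06992592]
(np.float64(549.0388682074602), np.float64(-195.28363885015352), np.float64(-0.04401801855159139), np.float64(5.558115791447028))
```

Emit:
move_arm(steps=[[[0,0,-0.06],0.12,1],[[0,0,0],0.13,1],[[-0.01,0.35,0],0,1],[[-0.02,0.5,0],0,1],[[-0.014,0.7,0],0,1],[[-0.014,0.7,0],0,1],[[-0.014,0.7,0],0,1],[[-0.014,0.7,0],0,1],[[-0.014,0.7,0],0,1],[[-0.014,0.7,0],0,1],[[-0.014,0.7,0],0,1],[[-0.014,0.7,0],0,1],[[-0.014,0.7,0],0,1],[[-0.014,0.7,0],0,1],[[-0.014,0.7,0],0,1],[[-0.014,0.7,0],0,1],[[-0.014,0.7,0],0,1],[[-0.014,0.7,0],0,1],[[-0.014,0.7,0],0,1],[[0,0.45,0],0,1]])

```text
t: 8.15
ee_pos: [450.9, 107.0, 32.9]
orientation: [0.108, 3.14, 0.0]
ft_force: [0.7, -0.8, -2.1]
width: 12.1
grasp_force: 30.0
```

Emit:
move_arm(steps=[[[0,0,0],0,1],[[0,0,0],0,1],[[0,0,0],0,1]])

```text
t: 8.4
ee_pos: [450.7, 104.9, 32.8]
orientation: [-0.109, -3.139, 0.0]
ft_force: [-0.6, -0.5, -1.5]
width: 12.1
grasp_force: 30.0
```

```bash
python3 - <<'E'
from fit import *
o=ctrl.get_obs();print(o["ee_pos"],o["orientation"],o["width"],o["grasp_force"],o["ft_force"],o["moment"])
im=get("top");g=im["image"]
v=cv2.resize(g[100:260,180:360],None,fx=4,fy=4,interpolation=cv2.INTER_CUBIC)[:,:600,::-1][:600]
s=get("side")["image"][130:290,130:350]
v=np.hstack([cv2.resize(g[110:250,190:330],(400,400)),cv2.resize(s,(400,291+0))[:291] if 0 else cv2.copyMakeBorder(cv2.resize(s,(400,291)),0,109,0,0,0)])[:,:,::-1]
cv2.imwrite("pics/p1.png",v)
E
```

```text
[450.68096601 104.90100616  32.83722313] [-1.08876225e-01 -3.13906321e+00  3.84852809e-04] 12.120734325012213 29.99311476945877 [-0.62223271 -0.46282121 -1.50240556] [ 0.06410367  0.0986041  -0.00506426]
```

View pics/p1.png

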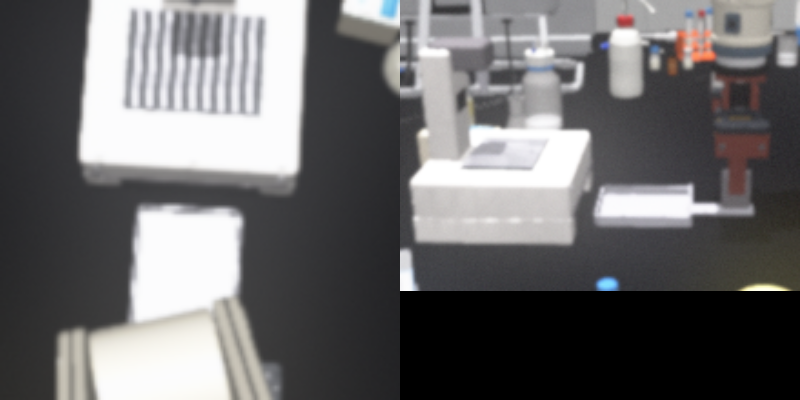

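Emit:
move_arm(steps=[[[-0.2,0.03,0],0,1],[[-0.2,0.03,0],0,1],[[-0.2,0,0],0,1],[[-0.2,0,0],0,1],[[-0.2,0,0],0,1],[[-0.2,0,0],0,1],[[-0.2,0,0],0,1],[[-0.2,0,0],0,1],[[0,0,0],0,1],[[0,0,0],0,1]])

```text
t: 9.33
ee_pos: [491.4, 103.9, 32.9]
orientation: [0.109, 3.14, 0.0]
ft_force: [-0.4, 0.3, -1.1]
width: 11.7
grasp_force: 30.0
```

```bash
cat > st.py <<'E'
from h import *
o=ctrl.get_obs();a=-.0695;M=np.array([[np.cos(a),np.sin(a)],[-np.sin(a),np.cos(a)]])
p=M@(o["ee_pos"][:2]-[760.2,85]);f=M@o["ft_force"][:2]
t=R.from_rotvec(o["orientation"]).as_matrix()[:,1]
print("t%.1f nose x %.1f  tcp y %.2f z %.1f yaw %.4f | F disp %.1f %.1f z %.1f  Mz %.2f"%(o["t"],p[0]+190,p[1],o["ee_pos"][2],np.arctan2(-t[0],t[1]),f[0],f[1],o["ft_force"][2],o["moment"][2]),o["moment"].round(2),o["width"])
E
python3 st.py
```

```text
t9.3 nose x -79.5  tcp y 0.19 z 32.9 yaw -0.0697 | F disp -0.4 0.3 z -1.1  Mz -0.03 [ 0.03  0.2  -0.03] 11.72522345892422
```

Emit:
move_arm(steps=[[[-0.04,0,0],0,1],[[-0.04,0,0],0,1],[[-0.04,0,0],0,1],[[-0.04,0,0],0,1],[[-0.04,0,0],0,1],[[-0.04,0,0],0,1],[[0,0,0],0,1]])

```text
t: 9.92
ee_pos: [497.4, 103.6, 32.9]
orientation: [0.109, 3.139, 0.0]
ft_force: [-0.5, 0.2, -1.1]
width: 11.6
grasp_force: 30.0
```

Emit:
move_arm(steps=[[[-0.04,0,0],0,1],[[-0.04,0,0],0,1],[[0,0,0],0,1]])

```text
t: 10.17
ee_pos: [499.4, 103.4, 33.0]
orientation: [0.109, 3.139, 0.0]
ft_force: [-0.2, -0.7, -0.9]
width: 12.1
grasp_force: 30.0
```

```bash
python3 st.py
```

```text
t10.2 nose x -71.4  tcp y 0.24 z 33.0 yaw -0.0695 | F disp -0.2 -0.7 z -0.9  Mz 0.02 [0.04 0.16 0.02] 12.0561876915953
```

Emit:
move_arm(steps=[[[-0.04,0,0],0,1],[[-0.04,0,0],0,1],[[0,0,0],0,1]])

```text
t: 10.42
ee_pos: [501.4, 103.3, 33.0]
orientation: [0.109, 3.139, 0.0]
ft_force: [-0.0, 0.4, -1.0]
width: 11.9
grasp_force: 30.0
```

Emit:
move_arm(steps=[[[-0.04,0,0],0,1],[[0,0,0],0,1]])

```text
t: 10.58
ee_pos: [502.3, 103.2, 32.9]
orientation: [0.109, 3.14, 0.0]
ft_force: [-0.7, -0.1, -1.3]
width: 11.8
grasp_force: 30.0
```

Emit:
move_arm(steps=[[[-0.04,0,0],0,1],[[0,0,0],0,1]])

```text
t: 10.75
ee_pos: [503.3, 103.1, 33.0]
orientation: [0.109, 3.139, 0.0]
ft_force: [-0.1, 0.1, -2.6]
width: 12.1
grasp_force: 30.0
```

Emit:
move_arm(steps=[[[-0.04,0,0],0,1],[[0,0,0],0,1]])

```text
t: 10.92
ee_pos: [504.4, 103.1, 33.0]
orientation: [0.109, 3.139, 0.0]
ft_force: [0.1, 0.3, -1.8]
width: 11.8
grasp_force: 30.0
```

Emit:
move_arm(steps=[[[-0.04,0,0],0,1],[[0,0,0],0,1]])

```text
t: 11.08
ee_pos: [505.4, 103.0, 33.0]
orientation: [0.109, 3.139, 0.0]
ft_force: [0.2, 0.7, -2.0]
width: 12.3
grasp_force: 30.0
```

Emit:
move_arm(steps=[[[-0.04,0,0],0,1],[[0,0,0],0,1]])

```text
t: 11.25
ee_pos: [506.4, 102.9, 33.0]
orientation: [0.109, 3.139, 0.0]
ft_force: [-0.4, 0.7, -1.8]
width: 11.8
grasp_force: 30.0
```

Emit:
move_arm(steps=[[[-0.04,0,0],0,1],[[0,0,0],0,1]])

```text
t: 11.42
ee_pos: [507.3, 102.9, 33.0]
orientation: [0.109, 3.139, 0.0]
ft_force: [-0.8, 0.4, -1.5]
width: 11.8
grasp_force: 30.0
```

Emit:
move_arm(steps=[[[-0.04,0,0],0,1],[[0,0,0],0,1]])

```text
t: 11.58
ee_pos: [508.3, 102.8, 33.0]
orientation: [0.109, 3.139, 0.0]
ft_force: [-0.1, -0.2, -3.2]
width: 11.9
grasp_force: 30.0
```

```bash
python3 st.py
```

```text
t11.6 nose x -62.5  tcp y 0.22 z 33.0 yaw -0.0696 | F disp -0.1 -0.2 z -3.2  Mz 0.02 [0.02 0.19 0.02] 11.890681127254515
```

Emit:
move_arm(steps=[[[-0.04,0,0],0,1],[[0,0,0],0,1]])

```text
t: 11.75
ee_pos: [509.3, 102.7, 33.0]
orientation: [0.109, 3.139, 0.0]
ft_force: [-0.4, 0.2, -2.1]
width: 11.6
grasp_force: 30.0
```

Emit:
move_arm(steps=[[[-0.04,0,0],0,1],[[0,0,0],0,1]])

```text
t: 11.92
ee_pos: [510.3, 102.6, 33.0]
orientation: [0.109, 3.14, 0.0]
ft_force: [0.1, -0.5, -2.1]
width: 11.9
grasp_force: 30.0
```

Emit:
move_arm(steps=[[[-0.04,0,0],0,1],[[0,0,0],0,1]])

```text
t: 12.08
ee_pos: [511.3, 102.5, 33.0]
orientation: [0.109, 3.14, 0.0]
ft_force: [-0.0, 0.5, -1.9]
width: 11.8
grasp_force: 30.0
```

```bash
python3 st.py
```

```text
t12.1 nose x -59.5  tcp y 0.22 z 33.0 yaw -0.0695 | F disp -0.1 0.5 z -1.9  Mz -0.03 [ 0.04  0.11 -0.03] 11.758888335622892
```

Emit:
move_arm(steps=[[[-0.04,0,0],0,1],[[0,0,0],0,1]])

```text
t: 12.25
ee_pos: [512.3, 102.5, 32.9]
orientation: [0.109, 3.139, 0.0]
ft_force: [0.8, 0.7, -2.6]
width: 12.2
grasp_force: 30.0
```

Emit:
move_arm(steps=[[[-0.04,0,0],0,1],[[0,0,0],0,1]])

```text
t: 12.42
ee_pos: [513.3, 102.4, 33.0]
orientation: [0.109, 3.139, 0.0]
ft_force: [-0.5, 0.4, -2.5]
width: 12.1
grasp_force: 30.0
```

Emit:
move_arm(steps=[[[-0.04,0,0],0,1],[[0,0,0],0,1]])

```text
t: 12.58
ee_pos: [514.3, 102.3, 33.0]
orientation: [0.109, 3.14, 0.0]
ft_force: [0.9, 0.2, -2.3]
width: 11.8
grasp_force: 30.0
```

```bash
python3 st.py
```

```text
t12.6 nose x -56.5  tcp y 0.22 z 33.0 yaw -0.0695 | F disp 0.9 0.2 z -2.3  Mz -0.00 [ 0.02  0.2  -0.  ] 11.834948449838778
```

Emit:
move_arm(steps=[[[-0.04,0,0],0,1],[[0,0,0],0,1]])

```text
t: 12.75
ee_pos: [514.9, 102.2, 32.8]
orientation: [-0.109, -3.139, 0.0]
ft_force: [-1.1, -0.7, -2.3]
width: 11.6
grasp_force: 30.0
```

Emit:
move_arm(steps=[[[-0.04,0,0],0,1],[[0,0,0],0,1]])

```text
t: 12.92
ee_pos: [515.2, 102.0, 32.7]
orientation: [-0.109, -3.138, 0.001]
ft_force: [-3.2, -1.3, -0.8]
width: 11.7
grasp_force: 30.0
```

```bash
python3 st.py
```

```text
t12.9 nose x -55.6  tcp y -0.05 z 32.7 yaw -0.0695 | F disp -3.1 -1.5 z -0.8  Mz -0.02 [-0.12  0.67 -0.02] 11.734900947408219
```

Contact at nose x ≈ -56. The force pushes back and toward -y, so this is the left (+y) flare and the guides lie slightly to -y. I'll back off, shift -y and go on.

Emit:
move_arm(steps=[[[0.06,0,0],0,1],[[0,-0.04,0],0,1],[[0,-0.04,0],0,1],[[0,0,0],0,1]])

```text
t: 13.25
ee_pos: [514.9, 100.3, 33.1]
orientation: [0.109, 3.139, 0.0]
ft_force: [-0.4, -0.4, -2.0]
width: 12.1
grasp_force: 30.0
```

Emit:
move_arm(steps=[[[-0.04,0,0],0,1],[[-0.04,0,0],0,1],[[0,0,0],0,1]])

```text
t: 13.5
ee_pos: [516.9, 100.2, 33.0]
orientation: [0.109, 3.139, 0.0]
ft_force: [-0.3, 1.1, -1.2]
width: 11.4
grasp_force: 30.0
```

```bash
python3 st.py
```

```text
t13.5 nose x -53.8  tcp y -1.73 z 33.0 yaw -0.0695 | F disp -0.4 1.1 z -1.2  Mz -0.04 [-0.03  0.15 -0.04] 11.38799283471017
```

Emit:
move_arm(steps=[[[-0.04,0,0],0,1],[[0,0,0],0,1]])

```text
t: 13.67
ee_pos: [517.7, 100.1, 32.9]
orientation: [0.109, 3.139, 0.0]
ft_force: [-0.4, -0.1, -2.6]
width: 12.1
grasp_force: 30.0
```

Emit:
move_arm(steps=[[[-0.04,0,0],0,1],[[0,0,0],0,1]])

```text
t: 13.83
ee_pos: [518.2, 100.0, 32.8]
orientation: [-0.109, -3.139, 0.0]
ft_force: [-1.2, -0.7, -1.6]
width: 11.9
grasp_force: 30.0
```

Emit:
move_arm(steps=[[[-0.04,0,0],0,1],[[0,0,0],0,1]])

```text
t: 14.0
ee_pos: [519.6, 99.9, 32.9]
orientation: [0.109, 3.14, 0.0]
ft_force: [-1.3, -0.8, -2.6]
width: 11.7
grasp_force: 30.0
```

```bash
python3 st.py
```

```text
t14.0 nose x -51.0  tcp y -1.79 z 32.9 yaw -0.0696 | F disp -1.2 -0.9 z -2.6  Mz -0.09 [-0.14  0.26 -0.09] 11.690391993303665
```

Emit:
move_arm(steps=[[[0,-0.04,0],0,1],[[0,0,0],0,1]])

```text
t: 14.17
ee_pos: [519.7, 98.9, 33.0]
orientation: [0.109, 3.139, 0.0]
ft_force: [-0.6, 0.3, -2.1]
width: 11.7
grasp_force: 30.0
```

Emit:
move_arm(steps=[[[0,-0.04,0],0,1],[[0,0,0],0,1]])

```text
t: 14.33
ee_pos: [519.4, 97.9, 33.0]
orientation: [0.109, 3.139, 0.0]
ft_force: [0.2, 0.5, -2.0]
width: 12.3
grasp_force: 30.0
```

Emit:
move_arm(steps=[[[0,-0.04,0],0,1],[[0,0,0],0,1]])

```text
t: 14.5
ee_pos: [519.3, 96.9, 33.0]
orientation: [0.109, 3.14, -0.0]
ft_force: [-0.2, -0.2, -2.3]
width: 11.9
grasp_force: 30.0
```

```bash
python3 st.py
```

```text
t14.5 nose x -51.2  tcp y -4.91 z 33.0 yaw -0.0695 | F disp -0.2 -0.2 z -2.3  Mz 0.02 [0.03 0.13 0.02] 11.936587912683665
```

Emit:
move_arm(steps=[[[0,-0.04,0],0,1],[[0,0,0],0,1]])

```text
t: 14.67
ee_pos: [519.2, 96.0, 32.9]
orientation: [0.109, 3.14, 0.0]
ft_force: [-0.3, 1.6, -1.3]
width: 11.9
grasp_force: 30.0
```

Emit:
move_arm(steps=[[[0,-0.04,0],0,1],[[0,0,0],0,1]])

```text
t: 14.83
ee_pos: [519.0, 95.0, 32.9]
orientation: [-0.108, -3.14, -0.0]
ft_force: [-1.1, 2.6, -1.0]
width: 11.6
grasp_force: 30.0
```

```bash
python3 st.py
```

```text
t14.8 nose x -51.3  tcp y -6.74 z 32.9 yaw -0.0690 | F disp -1.3 2.5 z -1.0  Mz 0.37 [0.46 0.22 0.37] 11.645002628422937
```

Emit:
move_arm(steps=[[[0,0.06,0],0,1],[[0,0.06,0],0,1],[[0,0,0],0,1]])

```text
t: 15.08
ee_pos: [519.4, 98.1, 32.9]
orientation: [0.11, 3.14, 0.0]
ft_force: [0.1, -0.3, -2.1]
width: 12.3
grasp_force: 30.0
```

Emit:
move_arm(steps=[[[-0.04,0,0],0,1],[[-0.04,0,0],0,1],[[-0.04,0,0],0,1],[[0,0,0],0,1]])

```text
t: 15.42
ee_pos: [522.7, 97.7, 33.0]
orientation: [0.109, 3.139, 0.0]
ft_force: [0.7, -0.0, -2.3]
width: 11.7
grasp_force: 30.0
```

```bash
python3 st.py
```

```text
t15.4 nose x -47.8  tcp y -3.82 z 33.0 yaw -0.0697 | F disp 0.7 0.0 z -2.3  Mz -0.00 [ 0.07  0.13 -0.  ] 11.715813891474983
```

Emit:
move_arm(steps=[[[-0.04,0,0],0,1],[[-0.04,0,0],0,1],[[-0.04,0,0],0,1],[[-0.04,0,0],0,1],[[0,0,0],0,1]])

```text
t: 15.83
ee_pos: [526.6, 97.5, 33.0]
orientation: [0.109, 3.139, 0.0]
ft_force: [0.0, -0.4, -2.1]
width: 11.7
grasp_force: 30.0
```

Emit:
move_arm(steps=[[[-0.04,0,0],0,1],[[-0.04,0,0],0,1],[[-0.04,0,0],0,1],[[-0.04,0,0],0,1],[[0,0,0],0,1]])

```text
t: 16.25
ee_pos: [530.6, 97.2, 33.0]
orientation: [0.109, 3.139, 0.0]
ft_force: [0.2, -0.2, -2.0]
width: 11.8
grasp_force: 30.0
```

```bash
python3 st.py
```

```text
t16.2 nose x -39.9  tcp y -3.76 z 33.0 yaw -0.0695 | F disp 0.2 -0.2 z -2.0  Mz -0.05 [ 0.04  0.11 -0.05] 11.78401497321767
```

Emit:
move_arm(steps=[[[-0.05,0,0],0,1],[[-0.05,0,0],0,1],[[-0.05,0,0],0,1],[[-0.05,0,0],0,1],[[-0.05,0,0],0,1],[[-0.05,0,0],0,1],[[0,0,0],0,1]])

```text
t: 16.83
ee_pos: [538.1, 96.7, 32.9]
orientation: [0.109, 3.139, 0.0]
ft_force: [0.6, 0.6, -1.9]
width: 12.0
grasp_force: 30.0
```

Emit:
move_arm(steps=[[[-0.05,0,0],0,1],[[-0.05,0,0],0,1],[[-0.05,0,0],0,1],[[-0.05,0,0],0,1],[[-0.05,0,0],0,1],[[-0.05,0,0],0,1],[[0,0,0],0,1]])

```text
t: 17.42
ee_pos: [545.6, 96.2, 33.0]
orientation: [0.109, 3.139, 0.0]
ft_force: [-0.3, 0.1, -1.9]
width: 12.1
grasp_force: 30.0
```

```bash
python3 st.py
```

```text
t17.4 nose x -24.9  tcp y -3.76 z 33.0 yaw -0.0695 | F disp -0.3 0.0 z -1.9  Mz -0.01 [ 0.02  0.14 -0.01] 12.062972095515812
```

Emit:
move_arm(steps=[[[-0.05,0,0],0,1],[[-0.05,0,0],0,1],[[-0.05,0,0],0,1],[[-0.05,0,0],0,1],[[-0.05,0,0],0,1],[[-0.05,0,0],0,1],[[0,0,0],0,1]])

```text
t: 18.0
ee_pos: [553.1, 95.6, 33.0]
orientation: [0.109, 3.139, 0.0]
ft_force: [0.6, 0.5, -2.8]
width: 11.7
grasp_force: 30.0
```

Emit:
move_arm(steps=[[[-0.05,0,0],0,1],[[-0.05,0,0],0,1],[[-0.05,0,0],0,1],[[-0.05,0,0],0,1],[[-0.05,0,0],0,1],[[-0.05,0,0],0,1],[[0,0,0],0,1]])

```text
t: 18.58
ee_pos: [560.6, 95.1, 33.0]
orientation: [0.109, 3.139, 0.0]
ft_force: [0.7, 0.6, -1.6]
width: 11.9
grasp_force: 30.0
```

```bash
python3 st.py
```

```text
t18.6 nose x -9.9  tcp y -3.79 z 33.0 yaw -0.0696 | F disp 0.6 0.6 z -1.6  Mz 0.00 [0.01 0.15 0.  ] 11.907509219141717
```

Emit:
move_arm(steps=[[[-0.05,0,0],0,1],[[-0.05,0,0],0,1],[[-0.05,0,0],0,1],[[-0.05,0,0],0,1],[[-0.05,0,0],0,1],[[-0.05,0,0],0,1],[[0,0,0],0,1]])

```text
t: 19.17
ee_pos: [568.0, 94.6, 33.0]
orientation: [0.109, 3.139, 0.0]
ft_force: [-0.4, -0.6, -1.1]
width: 12.1
grasp_force: 30.0
```

Emit:
move_arm(steps=[[[-0.05,0,0],0,1],[[-0.05,0,0],0,1],[[-0.05,0,0],0,1],[[-0.05,0,0],0,1],[[-0.05,0,0],0,1],[[-0.05,0,0],0,1],[[0,0,0],0,1]])

```text
t: 19.75
ee_pos: [575.5, 94.1, 33.0]
orientation: [0.109, 3.139, 0.0]
ft_force: [-0.3, 0.4, -2.0]
width: 12.4
grasp_force: 30.0
```

```bash
python3 st.py
```

```text
t19.8 nose x 5.1  tcp y -3.76 z 33.0 yaw -0.0696 | F disp -0.3 0.4 z -2.0  Mz 0.01 [0.02 0.14 0.01] 12.404296294168057
```

Emit:
move_arm(steps=[[[-0.05,0,0],0,1],[[-0.05,0,0],0,1],[[-0.05,0,0],0,1],[[-0.05,0,0],0,1],[[-0.05,0,0],0,1],[[-0.05,0,0],0,1],[[0,0,0],0,1]])

```text
t: 20.33
ee_pos: [583.0, 93.6, 33.0]
orientation: [0.109, 3.139, 0.0]
ft_force: [0.2, -0.8, -2.1]
width: 11.8
grasp_force: 30.0
```

Emit:
move_arm(steps=[[[-0.05,0,0],0,1],[[-0.05,0,0],0,1],[[-0.05,0,0],0,1],[[-0.05,0,0],0,1],[[-0.05,0,0],0,1],[[-0.05,0,0],0,1],[[0,0,0],0,1]])

```text
t: 20.92
ee_pos: [590.5, 93.0, 33.0]
orientation: [0.109, 3.139, 0.0]
ft_force: [0.3, -0.1, -2.0]
width: 12.2
grasp_force: 30.0
```

Emit:
move_arm(steps=[[[-0.04,0,0],0,1],[[-0.04,0,0],0,1],[[-0.04,0,0],0,1],[[-0.04,0,0],0,1],[[0,0,0],0,1]])

```text
t: 21.33
ee_pos: [594.4, 92.8, 33.0]
orientation: [0.109, 3.139, 0.0]
ft_force: [0.1, -0.3, -1.7]
width: 11.8
grasp_force: 30.0
```

```bash
python3 st.py
```

```text
t21.3 nose x 24.1  tcp y -3.77 z 33.0 yaw -0.0695 | F disp 0.1 -0.3 z -1.7  Mz 0.01 [-0.04  0.13  0.01] 11.772379071296672
```

Emit:
move_arm(steps=[[[-0.04,0,0],0,1],[[-0.04,0,0],0,1],[[-0.04,0,0],0,1],[[0,0,0],0,1]])

```text
t: 21.67
ee_pos: [597.4, 92.5, 33.0]
orientation: [0.109, 3.139, 0.0]
ft_force: [-0.5, -0.6, -2.7]
width: 11.9
grasp_force: 30.0
```

Emit:
move_arm(steps=[[[-0.04,0,0],0,1],[[-0.04,0,0],0,1],[[0,0,0],0,1]])

```text
t: 21.92
ee_pos: [599.4, 92.4, 33.0]
orientation: [0.109, 3.139, 0.0]
ft_force: [0.5, -0.9, -2.9]
width: 11.7
grasp_force: 30.0
```

Emit:
move_arm(steps=[[[-0.04,0,0],0,1],[[0,0,0],0,1]])

```text
t: 22.08
ee_pos: [600.3, 92.4, 32.9]
orientation: [0.109, 3.14, 0.0]
ft_force: [-0.5, 0.1, -2.7]
width: 11.8
grasp_force: 30.0
```

Emit:
move_arm(steps=[[[-0.04,0,0],0,1],[[0,0,0],0,1]])

```text
t: 22.25
ee_pos: [601.3, 92.3, 33.0]
orientation: [0.109, 3.139, 0.0]
ft_force: [-0.2, 0.5, -1.9]
width: 12.0
grasp_force: 30.0
```

```bash
python3 st.py
```

```text
t22.2 nose x 31.0  tcp y -3.77 z 33.0 yaw -0.0696 | F disp -0.2 0.5 z -1.9  Mz -0.01 [-0.03  0.11 -0.01] 11.976493685751382
```

Emit:
move_arm(steps=[[[-0.04,0,0],0,1],[[0,0,0],0,1]])

```text
t: 22.42
ee_pos: [601.7, 92.2, 32.8]
orientation: [-0.109, -3.139, 0.0]
ft_force: [-0.8, 0.4, -1.8]
width: 12.1
grasp_force: 30.0
```

Emit:
move_arm(steps=[[[-0.04,0,0],0,1],[[0,0,0],0,1]])

```text
t: 22.58
ee_pos: [601.8, 92.2, 32.6]
orientation: [-0.109, -3.137, 0.0]
ft_force: [-2.8, 1.1, -2.7]
width: 11.9
grasp_force: 30.0
```

Emit:
move_arm(steps=[[[-0.04,0,0],0,1],[[0,0,0],0,1]])

```text
t: 22.75
ee_pos: [601.8, 92.2, 32.3]
orientation: [-0.109, -3.135, 0.001]
ft_force: [-8.3, 2.8, 1.0]
width: 11.7
grasp_force: 30.0
```

```bash
python3 st.py
```

```text
t22.8 nose x 31.5  tcp y -3.81 z 32.3 yaw -0.0695 | F disp -8.4 2.2 z 1.0  Mz -0.03 [ 0.33  1.14 -0.03] 11.72888513822346
```

The tray has met a firm stop: it stands still at nose x ≈ 31.5 while the force builds to 8 N. I'll relax the push, lower the fin, open, and then check.

Emit:
move_arm(steps=[[[0.04,0,0.02],0,1],[[0.02,0,0.02],0,1],[[0,0,0.01],0,1],[[0,0,0],0,1]])

```text
t: 23.08
ee_pos: [601.7, 92.3, 31.5]
orientation: [-0.109, -3.138, 0.0]
ft_force: [-5.8, 1.6, 1.1]
width: 11.8
grasp_force: 30.0
```

```bash
python3 st.py
```

```text
t23.1 nose x 31.4  tcp y -3.77 z 31.5 yaw -0.0696 | F disp -5.9 1.2 z 1.1  Mz -0.06 [ 0.21  0.79 -0.06] 11.798414336861226
```

Emit:
move_arm(steps=[[[0,0,0],0,0.8],[[0,0,0],0,0.75],[[0,0,0],0,0.7],[[0,0,0],0,0.6],[[0,0,0],0,0.5],[[0,0,0],0,0.5],[[0,0,0],0,0.5],[[0,0,0],0,0.5]])

```text
t: 23.75
ee_pos: [602.7, 92.2, 31.7]
orientation: [0.109, 3.14, -0.0]
ft_force: [0.0, -0.2, -0.4]
width: 44.1
grasp_force: 0.0
```

Emit:
move_arm(steps=[[[0,0,-0.3],0,0.5],[[0,0,-0.5],0,0.5],[[0,0,-0.8],0,0.5],[[0,0,-0.8],0,0.5],[[0,0,-0.8],0,0.5],[[0.5,0,-0.8],0,0.5],[[0.8,0,-0.8],0,0.5],[[0.8,0,-0.8],0,0.5],[[0.9,0,-0.5],0,0.5],[[0.9,0,0],0,0.5],[[0.9,0,0],0,0.5],[[0.9,0,0],0,0.5],[[0,0,0],0,0.5]])

```text
t: 24.83
ee_pos: [456.4, 101.9, 185.0]
orientation: [-0.108, -3.138, 0.0]
ft_force: [0.2, 0.2, 0.6]
width: 44.4
grasp_force: 0.0
```

```bash
python3 - <<'E'
from fit import *
im=get("top");s=get("side")
v=np.hstack([cv2.resize(im["image"][120:240,200:320],(400,400)),cv2.resize(s["image"][150:270,120:240],(400,400))])[:,:,::-1].copy()
cv2.imwrite("pics/e1.png",v)
# predicted fin top corners in side & top for tray home
a=-.0695;M=np.array([[np.cos(a),-np.sin(a),0],[np.sin(a),np.cos(a),0],[0,0,1]])
for n,i,(u0,v0),k in(("top",im,(200,120),0),("side",s,(120,150),400)):
    print(n,[np.round((proj(i,M@np.array(q)+[760.2,85,0])-[u0,v0]+.5)*400/120+[k,0]).tolist() for q in((-33.5-145,-3.8,62),(-33.5-105,-3.8,62),(-33.5-145,-3.8,6),(-33.5-65,-3.8,6))])
E
```

```text
top [[186.0, 268.0], [189.0, 219.0], [187.0, 280.0], [193.0, 186.0]]
side [[872.0, 244.0], [819.0, 244.0], [873.0, 313.0], [768.0, 311.0]]
```

View pics/e1.png

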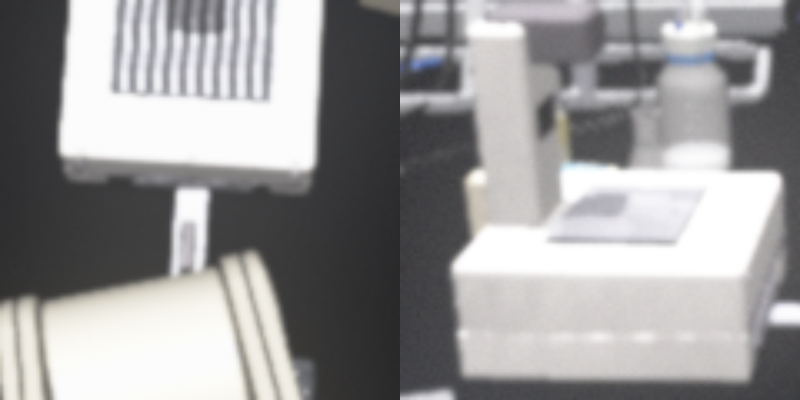

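The neck comes out of the opening at (193,186) and ends at about (188,278), where the home pose predicts (187,280). The front panel is flush and the tray lies flat and released. Handing in.

```bash
python3 -c "
from workcell import ctrl
print(ctrl.close_job())"
```

```text
the job is handed in; nothing more can be done
None
```

The steel drip tray is in the dispenser, flat and against the rear stop, and released; I handed the job in at about 25 s, the highest force I read was under 10 N, and the arm stayed clear of the flask, bottle, vial and tape roll.

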